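# Reload the ear-defender drying stand and set its timer

## Robot

A 7-joint arm with a two-finger parallel gripper is mounted at the origin on the work surface. World frame = base frame: x ahead of the robot, y to its left, z up, the work surface at z = 0. Lengths are in m, angles in rad, forces in N, time in s.
With the tool pointing down it reaches from about 0.425 to 0.925 m from the base axis. Payload 6.8 kg.
Tool frame: the origin (TCP) lies midway between the tips of the shut fingers; the grasp point (between the pads) lies 19 mm behind it; z points along the fingers, y is the direction in which the jaws open and shut (so a half turn about z gives the same grasp; the last joint's range is limited). The gripper opens to 88 mm and grips with 3 to 60 N. Pads are 20 mm wide; open, the fingers measure 115 mm over their backs; the gripper's body (75 mm by 178 mm) begins 61 mm behind the grasp point.
Start: joints at [-1.335, 0.477, 0.022, 1.555, -0.011, 1.109, -0.083], TCP at [0.228, 0.636, 0.223] pointing down, gripper open.
Joint ranges: [-2.96, 2.96], [-0.34, 2.1], [-1.41, 1.46], [0.24, 2.44], [-1.37, 4.51], [0.17, 1.92], [-2.96, 2.96]. Speed limits (rad/s): [2.39, 2.39, 3.14, 3.14, 3.14, 3.14, 3.14].

## Interface

Orientations are given as a unit quaternion [w, x, y, z].
In Python, from bench import arm gives the robot as it stands.
- The arm moves only by the tool step_arm, never from a script. Its argument "series" is a list of rows, each a list of 5 numbers: the shift along the world's x, y, z in cm, then the turn about the world's z in rad, then the opening, from 0 (shut) to 1 (fully open). In form: [[tx, ty, tz, yaw, grip], ...]. A call has 1 to 20 rows; each row shifts and turns the pose as measured when the row begins; what a row does not reach is not made up. A row lasts 1/8 s, in which the tool goes at most 62.5 mm and 10.7 degrees, less where a joint would pass 70% of its speed; a pose out of reach is approached as far as the arm can. A call with a gripper value outside its range is refused whole. The fingers move at their own pace and stop on an object; "force" is the grip in N (left out, the last holds). Time passes only in rows, so rows that do not move let the fingers close. It gives the time, the measured TCP pose, the force and the opening at its end, in the units of the state.
- arm.read_state(): the state, without advancing time (a new reading comes with each control period).
- arm.snapshot(name): name is "scene" or "top" or "wrist"; returns (picture, depth): 420x560x3 uint8, red, green, blue; 420x560 float32, m along the optical axis (not along the pixel's ray), 0 where there is no reading.
- arm.get_calibration(name): a dict with "fx", "fy", "cx", "cy" (pixels), "position" and "rotation" of the camera in the world. Camera axes: x right, y down, z forward; pixel columns grow to the right and rows downward; lengths in m; the calibration is good to about 2 mm. A picture is of the moment at which its call begins: read the wrist's pose just before it. get_calibration takes no time and is no camera call; for the wrist camera it gives the pose at the moment of the call.
- arm.close_job(): hands the job in, once; it reports no verdict.
The state is a dict: "time": time; "q": joint angles; "joint_velocities": joint speeds; "tau": joint torques, N m; "position": TCP position; "tcp_rot": TCP orientation; "force": force on the tool from outside, world axes, zero at the start; "moment": the same for the moment, N m; "opening": finger opening in m.
Only numpy, scipy, OpenCV 4.12 (cv2) and the standard library are available. Lean on these libraries where they do the work, as an engineer would, in place of code of your own. Each camera call takes 0.05 s, during which the arm holds its last target. There are 200 camera calls.

## Task

On the drying stand, push the dry pair of ear defenders that hangs above the slotted vent along the bar, never lifting it off, until its band rests against the end stop away from the vent. Next pick up the pair standing on the bench, lower it gently over the bar squarely across it above the middle of the vent, and let go. Last, turn the timer dial until its pointer lines up with the white index mark, leaving the jars, nut driver and flashlight where they stand.

Things in the scene. Friction and masses are not known exactly. Their poses are not given: they have to be found in the camera images.
- dryer: fixed drying stand with a steel bar between two end stops. Origin under the centre of its grey base (x 160, y 360, 40 mm high). Bar radius 8 mm, along its y, axis 188 mm above the bench. The slotted vent in the base's top covers y = -2 to +102 mm, so the end stop away from it is at -y
- bar_mid (a point): middle of the top line of the bar, 196 mm above the bench; axes as the dryer. The end stops are discs (radius 20, 10 mm thick) with inner faces at y = -140 and +140 mm from here, on posts of radius 8 mm at y = -150 and +150 mm
- vent_bar (a point): the point on top of the bar above the middle of the vent: dryer frame (0, 50, 196) mm; axes as the dryer
- muffs_hung: a pair of ear defenders, 152 (x) by 52 (y) by 172 mm tall: rigid black arched band, 28 mm wide along y, 14 mm thick (25 at the crown), inner radius 58 mm, joining two flat-bottomed cups 30 mm thick, 52 wide, 72 tall, 86 mm apart. Origin midway between the cup bottoms; x from cup to cup in the arch's plane, z to the top. 0.17-0.34 kg. Starts draped over the bar
- muffs_hung_apex (a point): the inner (lower) side of the band's highest point on the hanging pair, 147 mm above that pair's origin; it rests on top of the bar. The band's outer top, a flat crown cushion 56 mm long and 28 wide, is 25 mm higher
- muffs_stand: a pair of ear defenders, 152 (x) by 52 (y) by 172 mm tall: rigid black arched band, 28 mm wide along y, 14 mm thick (25 at the crown), inner radius 58 mm, joining two flat-bottomed cups 30 mm thick, 52 wide, 72 tall, 86 mm apart. Origin midway between the cup bottoms; x from cup to cup in the arch's plane, z to the top. 0.17-0.34 kg. Starts standing upright on the bench
- muffs_stand_apex (a point): the inner (lower) side of the band's highest point on the standing pair, 147 mm above its origin; the band's outer top, a flat crown cushion 56 mm long and 28 wide, is 25 mm higher
- timer: the fixed grey timer box, 130 mm (x) by 120 mm (y) by 50 mm high, origin at the centre of its underside; the dial's axis is vertical through its centre. The white index mark is on its top, 48 mm from the axis towards the box's +y
- dial (a joint): turn of the timer dial (rad), growing clockwise seen from above, 0 to 3.0. At 0 the pointer looks to the box's -x; at 1.57 to its +y, where the index mark is
- dial_grip (a point): on the dial's axis, 81 mm above the bench, at grip height. The dial is a black disc of radius 34 mm with a raised bar across it, 62 mm long, 16 mm wide, from 57 to 91 mm above the bench. The axes turn with the dial: the bar runs along x; its -x end, with the white line and nose, is the pointer
- jar_small: amber glass jar with clip-on lid, radius 36 mm (39 mm with its wire clip), 95 mm tall, origin under its centre; leave alone
- jar_mid: the same, radius 39 mm (43 with clip), 110 mm tall; leave alone
- jar_tall: the same, radius 41 mm (45 with clip), 125 mm tall; leave alone
- nut_driver: steel nut driver lying along its x, 215 mm long, 28 mm thick, origin under its middle; leave alone
- flashlight: aluminium flashlight lying along its x, 151 mm long, 36 mm thick, origin under its middle; leave alone
There are look-alikes about, which are no part of the job. What is shaped like the muffs_stand but purple is not meant. Leave any blue look-alike of the muffs_hung alone.

How it is judged:
By the outcome, as a careful person would: the job done as asked, in the order asked, and still so for the second after the job is handed in, with the robot touching nothing.
It also fails if it takes over 64 s, if anything falls off the work surface, if the arm or the gripper's body presses on something with over 40 N, if the wrist force passes 120 N, or if a joint passes its speed limit or range.

## Working session

There is one attempt and no reset: what is moved stays moved. The work goes in short steps, Python scripts to look and compute and a tool call to move; the robot and the scene stay as the last step left them, time stands still between calls to the robot, and variables do not carry over. Pictures are saved under pics/ and viewed, about 8 in all and at most 12, crops included, and the job is handed in when it is done.

Besides the shell and the picture viewer there is one more tool, called after "Emit:" in YAML: its name, and indented under it one key for each argument. step_arm: Moves the arm, as the interface text tells. Its arguments: {"type":"object","properties":{"series":{"type":"array","items":{"type":"array","items":{"type":"number"}}},"force":{"type":"number"}},"required":["series"]}

```bash
ls; mkdir -p pics
cat > h.py <<'E'
import numpy as np, cv2
from bench import arm
def snap(n,f):
    c=arm.get_calibration(n); p,d=arm.snapshot(n)
    cv2.imwrite(f'pics/{f}.png',p[:,:,::-1]); np.savez(f'pics/{f}.npz',p=p,d=d,R=np.array(c['rotation']),t=np.array(c['position']),k=[c['fx'],c['fy'],c['cx'],c['cy']])
    return p,d
def cloud(f):
    z=np.load(f'pics/{f}.npz'); d=z['d']; fx,fy,cx,cy=z['k']; v,u=np.indices(d.shape)
    P=np.stack([(u-cx)/fx*d,(v-cy)/fy*d,d],-1); R=z['R']
    if R.shape!=(3,3):
        from scipy.spatial.transform import Rotation as Ro
        R=Ro.from_quat(np.r_[R[1:],R[0]]).as_matrix()
    W=P@R.T+z['t']; W[d==0]=np.nan
    return z['p'],W
E
python3 - <<'E'
from h import *
a,_=snap('scene','s1'); b,_=snap('top','t1')
s=arm.read_state(); print(s)
for f in('s1','t1'):
    p,W=cloud(f); print(f,np.load(f'pics/{f}.npz')['t'],np.nanmin(W[...,2]),np.nanmax(W[...,2]))
E
```

```text
pics
{'time': 0.1, 'q': array([-1.33514829,  0.47773496,  0.02236131,  1.55629965, -0.01148574,
        1.10930462, -0.08310654]), 'joint_velocities': array([-8.53534466e-04, -9.30257147e-04, -1.83046668e-03, -2.02800851e-03,
       -6.58231747e-04, -9.67411917e-04,  3.54121740e-06]), 'tau': array([ 3.41409235e-03, -5.84085631e+01,  1.53951488e+00, -2.73312914e+01,
       -5.42874215e-02,  1.30429145e-02,  7.61316778e-05]), 'position': array([0.2273354 , 0.63501074, 0.22178991]), 'tcp_rot': array([-6.94893734e-05,  1.71027121e-01,  9.85265989e-01, -8.06070738e-04]), 'force': array([-0.15368998,  0.11884332,  0.35066046]), 'moment': array([-0.01793572, -0.04766208,  0.01569569]), 'opening': 0.08799916781232862}
s1 [ 1.12834321 -0.72250472  1.18767316] -0.7877746245752266 0.5800751031662875
t1 [ 0.17951789 -0.00676601  1.6860418 ] -0.7894821028748811 0.8251649751286811
```

View pics/s1.png

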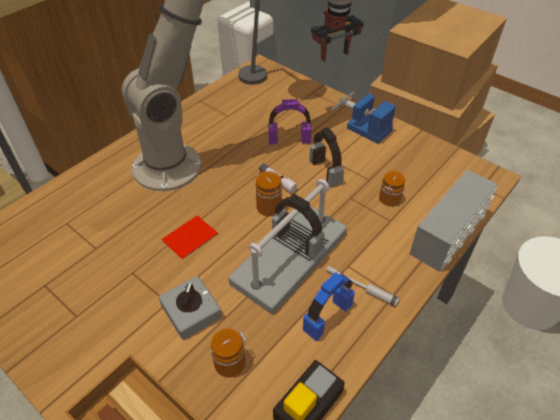

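View pics/t1.png

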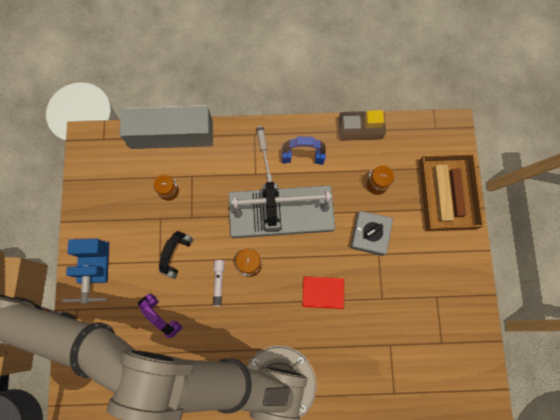

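The scene view shows the black standing pair at (328,155) and the hung pair at (300,215). The purple look-alike is at (290,120), the blue one at (330,305) and the timer at (190,300). In the top view they are at: standing (173,255), hung (272,205), purple (160,315), blue (304,150), timer (372,232). The black pair on the bench and the black pair on the bar fit the description.

Run:
```python
from h import *
p,W=cloud('t1')
cv2.imwrite('pics/c1.png',cv2.resize(p[170:290,150:400,::-1],None,fx=3.2,fy=3.2,interpolation=cv2.INTER_CUBIC))
def box(u0,v0,u1,v1,z0,z1):
    w=W[v0:v1,u0:u1].reshape(-1,3); w=w[(w[:,2]>z0)&(w[:,2]<z1)]; return w
def rep(n,w):
    if len(w)<3: print(n,'few'); return
    r=cv2.minAreaRect((w[:,:2]*1000).astype(np.float32)); print(n,len(w),'mean',w.mean(0).round(4),'rect',np.round(r[0],1),np.round(r[1],1),round(r[2],1),'zmax',w[:,2].max().round(3))
rep('base',box(222,180,340,242,.03,.05))
rep('bar+',box(222,180,340,215,.18,.205))
rep('hung top',box(255,175,290,235,.21,.24))
rep('stand',box(155,228,195,280,.1,.2)); rep('standtop',box(155,228,195,280,.155,.2)); rep('standall',box(155,228,195,280,.05,.2))
rep('timer',box(345,205,400,262,.043,.053)); rep('dialbar',box(345,205,400,262,.08,.1)); 
for n,b in dict(js=(150,170,180,205),jm=(230,245,265,280),jt=(362,162,398,197)).items(): rep(n,box(*b,.06,.2))
rep('nut',box(250,120,275,185,.008,.04)); rep('flash',box(208,255,228,308,.015,.05)); rep('blue',box(275,125,330,170,.03,.2))
```

```text
base 3541 mean [ 0.565  -0.0313  0.0397] rect [573.3 -27.7] [162.3 360. ] 2.0 zmax 0.05
bar+ 589 mean [ 0.5717 -0.0247  0.1944] rect [569.8 -26.6] [304.9 106.6] 78.2 zmax 0.205
hung top 161 mean [0.5704 0.0057 0.2207] rect [571.3   5.7] [56.1 27.8] 1.9 zmax 0.23
stand 450 mean [0.4279 0.3321 0.1501] rect [432.3 333.4] [ 32.4 141. ] 66.1 zmax 0.181
standtop 193 mean [0.4307 0.3312 0.1692] rect [430.5 334.5] [31.9 68.8] 66.2 zmax 0.181
standall 618 mean [0.4263 0.3297 0.1281] rect [431.4 331. ] [ 50.6 151.9] 65.6 zmax 0.181
timer 778 mean [ 0.4837 -0.3328  0.0485] rect [ 485.3 -334.6] [120.3 130.6] 74.9 zmax 0.053
dialbar 89 mean [ 0.4842 -0.3335  0.0901] rect [ 484.9 -334.2] [15.4 61.4] 30.5 zmax 0.099
js 394 mean [0.662  0.3637 0.09  ] rect [663.9 364.8] [73.4 68.1] 68.4 zmax 0.106
jm 545 mean [0.3888 0.0846 0.1201] rect [391.9  85. ] [77.5 81.6] 35.8 zmax 0.138
jt 485 mean [ 0.659  -0.3682  0.103 ] rect [ 662.3 -370.4] [75.3 81.9] 17.0 zmax 0.118
nut 293 mean [0.8115 0.0277 0.0196] rect [802.9  30.5] [ 79.7 236.1] 88.6 zmax 0.034
flash 389 mean [0.3386 0.1929 0.0292] rect [334.3 191.4] [ 34.8 150.5] 89.7 zmax 0.045
blue 634 mean [ 0.7685 -0.1118  0.1203] rect [ 770.1 -112.7] [150.8  47. ] 85.6 zmax 0.186
```

View pics/c1.png

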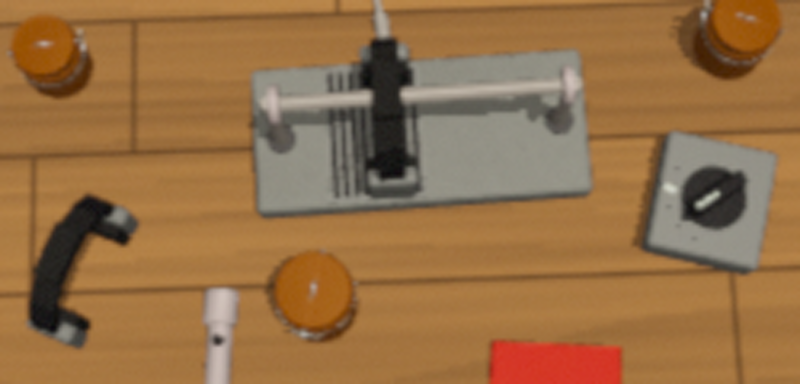

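The crop confirms both targets: black standing pair at (65,265) and black pair on the bar at (388,110). The vent slots are on the image left (world +y). The dial pointer's nose is at (685,215) and the index mark at (668,187), so it needs about 0.80 rad clockwise. First move: behind the hung pair, jaws along dryer x, astride the bar.

Emit:
step_arm:
  series:
    - [0, 0, 3, 0, 0.45]
    - [0, 0, 2, 0, 0.45]
    - [2.2, -3.6, 0, -0.075, 0.45]
    - [2.2, -3.6, 0, -0.075, 0.45]
    - [2.2, -3.6, 0, -0.075, 0.45]
    - [2.2, -3.6, 0, -0.075, 0.45]
    - [2.2, -3.6, 0, -0.075, 0.45]
    - [2.2, -3.6, 0, -0.075, 0.45]
    - [2.2, -3.6, 0, -0.075, 0.45]
    - [2.2, -3.6, 0, -0.075, 0.45]
    - [2.2, -3.6, 0, -0.075, 0.45]
    - [2.2, -3.6, 0, -0.075, 0.45]
    - [2.2, -3.6, 0, -0.075, 0.45]
    - [2.2, -3.6, 0, -0.075, 0.45]
    - [2.2, -3.6, 0, -0.075, 0.45]
    - [2.2, -3.6, 0, -0.075, 0.45]
    - [0, 0, 0, 0, 0.45]
  force: 20

```text
time: 2.22
position: [0.538, 0.1097, 0.2666]
tcp_rot: [-0.004, 0.655, 0.756, -0.005]
force: [-0.3, -0.2, -0.1]
opening: 0.0397
```

Emit:
step_arm:
  series:
    - [1.6, -2.4, 0, -0.054, 0.45]
    - [1.6, -2.4, 0, -0.054, 0.45]
    - [0, 0, 0, 0, 0.45]

```text
time: 2.6
position: [0.5691, 0.0634, 0.2655]
tcp_rot: [-0.005, 0.694, 0.72, -0.005]
force: [-0.5, 0.0, 0.4]
opening: 0.0397
```

```bash
cat >> h.py <<'E'
def st():
    s=arm.read_state(); q=s['tcp_rot']
    print('t',round(s['time'],2),'pos',s['position'].round(4),'jaw',round(np.degrees(2*np.arctan2(q[2],q[1]))-90,1),'tilt',q[[0,3]].round(4),'F',s['force'].round(1),'open',round(s['opening'],4))
E
python3 - <<'E'
from h import *
st(); snap('wrist','w1')
E
```

```text
t 2.6 pos [0.5691 0.0634 0.2655] jaw 2.1 tilt [-0.0054 -0.0054] F [-0.5  0.   0.4] open 0.0397
```

View pics/w1.png

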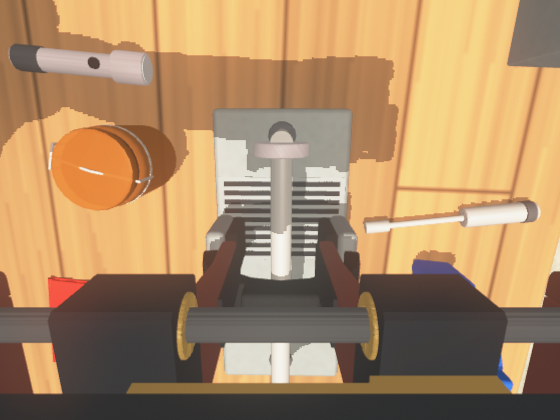

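The wrist view has the bar at column 281, centred between the fingers, with the hung band just ahead of them. Next: lower astride the bar.

Emit:
step_arm:
  series:
    - [0, 0, -2.5, 0, 0.45]
    - [0, 0, -2.5, 0, 0.45]
    - [0, 0, -2, 0, 0.45]
    - [0.1, -1.2, 0, 0, 0.45]
    - [0, -1, 0, 0, 0.45]
    - [0.1, -1, 0, 0, 0.45]
    - [0, -1, 0, 0, 0.45]

```text
time: 3.52
position: [0.5682, 0.0306, 0.1953]
tcp_rot: [-0.008, 0.687, 0.727, -0.003]
force: [-0.2, 0.2, -0.1]
opening: 0.0397
```

Emit:
step_arm:
  series:
    - [0.15, -0.8, 0, -0.01, 0.45]
    - [0.15, -0.8, 0, -0.01, 0.45]
    - [0.1, -0.8, 0, 0, 0.45]
    - [0.1, -0.8, 0, 0, 0.45]
    - [0.1, -0.8, 0, 0, 0.45]
    - [0.1, -0.8, 0, 0, 0.45]
    - [0.1, -0.8, 0, 0, 0.45]
    - [0.1, -0.8, 0, 0, 0.45]
    - [0.1, -0.8, 0, 0, 0.45]
    - [0.1, -0.8, 0, 0, 0.45]
    - [0.1, -0.8, 0, 0, 0.45]
    - [0.1, -0.8, 0, 0, 0.45]

```text
time: 5.03
position: [0.5816, -0.0687, 0.1963]
tcp_rot: [-0.01, 0.694, 0.72, -0.002]
force: [-2.1, 4.2, 3.3]
opening: 0.0393
```

Run:
```python
from h import *
st(); snap('top','t2'); p,W=cloud('t2')
cv2.imwrite('pics/c2.png',cv2.resize(p[165:255,215:345,::-1],None,fx=5,fy=5,interpolation=cv2.INTER_CUBIC))
```

```text
t 5.03 pos [ 0.5816 -0.0687  0.1963] jaw 2.1 tilt [-0.0099 -0.0017] F [-2.1  4.2  3.3] open 0.0393
```

View pics/c2.png

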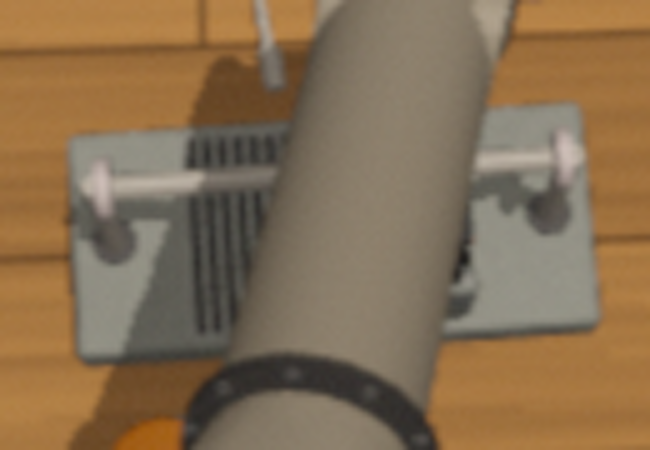

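The pair is moving ahead of the tool (cup at (460,265)), band still on the bar. I'm re-centring x slightly and continuing.

Emit:
step_arm:
  series:
    - [-0.15, -0.8, 0, 0, 0.45]
    - [-0.15, -0.8, 0, 0, 0.45]
    - [-0.15, -0.8, 0, 0, 0.45]
    - [-0.1, -0.8, 0, 0, 0.45]
    - [0, -0.8, 0, 0, 0.45]
    - [0, -0.6, 0, 0, 0.45]
    - [0, -0.4, 0, 0, 0.45]
    - [0, -0.3, 0, 0, 0.45]

```text
time: 6.08
position: [0.5759, -0.1287, 0.1957]
tcp_rot: [-0.008, 0.695, 0.719, -0.003]
force: [0.7, 2.6, -0.9]
opening: 0.0397
```

Emit:
step_arm:
  series:
    - [0, -0.2, 0, 0, 0.45]
    - [0, -0.2, 0, 0, 0.45]

```text
time: 6.32
position: [0.5758, -0.1294, 0.1957]
tcp_rot: [-0.01, 0.694, 0.72, -0.001]
force: [-1.5, 7.6, 3.1]
opening: 0.0398
```

The force jumped and the motion stalled, so the band is at the stop. I'll press once more, back off, and check.

Emit:
step_arm:
  series:
    - [0, -0.2, 0, 0, 0.45]
    - [0, -0.2, 0, 0, 0.45]
    - [0, 0.3, 0, 0, 0.45]
    - [0, 0.6, 0, 0, 0.45]
    - [0, 1.5, 0, 0, 0.45]
    - [0, 1.5, 0, 0, 0.45]
    - [0, 0, 2.5, 0, 0.45]
    - [0, 0, 3, 0, 0.45]
    - [0, 0, 2, 0, 0.45]

```text
time: 7.45
position: [0.5745, -0.0851, 0.271]
tcp_rot: [-0.013, 0.691, 0.722, -0.002]
force: [0.4, -0.8, 0.7]
opening: 0.0395
```

Run:
```python
from h import *
st(); p,_=snap('scene','s2'); q,W=cloud('s2')
cv2.imwrite('pics/c3.png',cv2.resize(p[160:310,220:370,::-1],None,fx=4,fy=4,interpolation=cv2.INTER_CUBIC))
```

```text
t 7.45 pos [ 0.5745 -0.0851  0.271 ] jaw 2.5 tilt [-0.0134 -0.0023] F [ 0.4 -0.8  0.7] open 0.0395
```

View pics/c3.png

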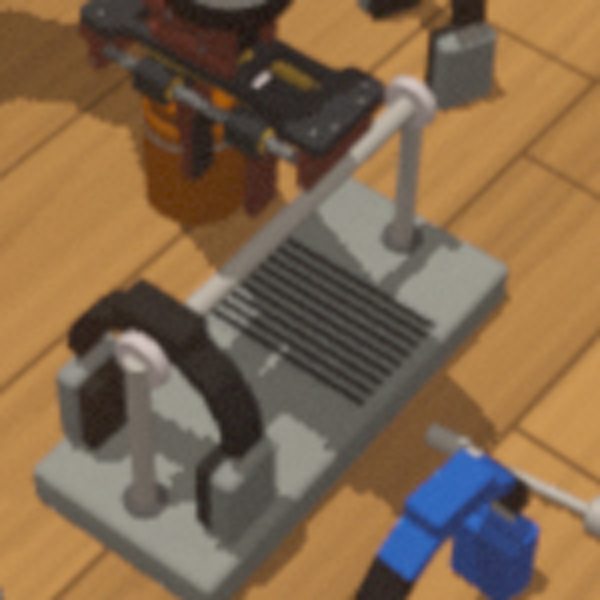

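The hung pair's band sits against the disc at (140,355), hanging upright and clear of the vent. Now to the standing pair.

Emit:
step_arm:
  series:
    - [-1, 3, 0.2, 0.08, 0.8]
    - [-1, 3, 0, 0.08, 0.8]
    - [-1, 3, 0, 0.08, 0.8]
    - [-1, 3, 0, 0.08, 0.8]
    - [-1, 3, 0, 0.08, 0.8]
    - [-1, 3, 0, 0.08, 0.8]
    - [-1, 3, 0, 0.08, 0.8]
    - [-1, 3, 0, 0.08, 0.8]
    - [-1, 3, 0, 0.08, 0.8]
    - [-1, 3, 0, 0.08, 0.8]
    - [-1, 3, 0, 0.08, 0.8]
    - [-1, 3, 0, 0.08, 0.8]
    - [-1, 3, 0, 0.08, 0.8]
    - [-1, 3, 0, 0.08, 0.8]
    - [0, 0, 0, 0, 0.8]

```text
time: 9.38
position: [0.4247, 0.3613, 0.272]
tcp_rot: [-0.009, 0.172, 0.985, -0.007]
force: [0.0, -0.1, 0.2]
opening: 0.0704
```

Run:
```python
from h import *
st(); snap('top','t3'); p,W=cloud('t3')
w=W[175:240,295:335].reshape(-1,3); w=w[(w[:,2]>.214)&(w[:,2]<.235)]
if len(w)>5: print('hung crown',len(w),cv2.minAreaRect((w[:,:2]*1000).astype(np.float32)),np.median(w[:,2]))
snap('wrist','w2'); p,W=cloud('w2')
m=(W[...,2]>.16)&(W[...,2]<.18)&(p.max(-1)<70)&(abs(W[...,0]-.43)<.06)&(abs(W[...,1]-.334)<.06)
w=W[m]; print(len(w)); print(cv2.minAreaRect((w[:,:2]*1000).astype(np.float32)),np.median(w[:,2]),w.mean(0))
```

```text
t 9.38 pos [0.4247 0.3613 0.272 ] jaw 70.2 tilt [-0.0094 -0.007 ] F [ 0.  -0.1  0.2] open 0.0704
hung crown 159 ((577.718994140625, -153.44508361816406), (58.096656799316406, 28.01358413696289), 2.0066115856170654) 0.22035682808605972
0
((0.0, 0.0), (0.0, 0.0), 0.0) nan [nan nan nan]
  return _methods._mean(a, axis=axis, dtype=dtype,
  ret = ret.dtype.type(ret / rcount)
<stdin>:7: RuntimeWarning: Mean of empty slice.
  ret = um.true_divide(
```

View pics/w2.png

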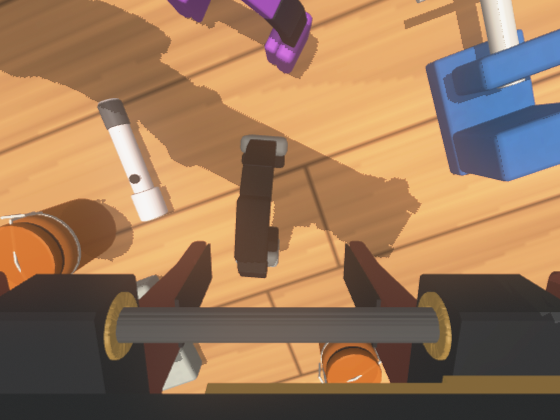

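The hung crown is at y = -0.1534 with the stop contact at -0.1536, so it is seated and square (2.0°). The wrist view shows the standing pair: band from (262,140) to (252,275), between the fingers.

Run:
```python
from h import *
p,W=cloud('w2')
w=W[130:280,230:292].reshape(-1,3); h=w[:,2]
print(np.nanpercentile(h,[1,50,99]))
for a,b in((.16,.2),(.1,.2),(.04,.2)):
    x=w[(h>a)&(h<b)]
    if len(x)>5: print(a,len(x),cv2.minAreaRect((x[:,:2]*1000).astype(np.float32)),np.median(x[:,2]))
```

```text
[-0.0015067   0.07103731  0.17313937]
0.16 2165 ((431.09930419921875, 333.11761474609375), (28.20965576171875, 55.761661529541016), 65.59966278076172) 0.17188005295697134
0.1 4328 ((429.69683837890625, 333.68701171875), (28.279512405395508, 138.00094604492188), 65.8171615600586) 0.16045602355964675
0.04 5301 ((430.79620361328125, 333.272216796875), (51.96295928955078, 150.67510986328125), 65.8247299194336) 0.14949250779100215
```

Emit:
step_arm:
  series:
    - [0.3, -1.4, -1, -0.04, 0.8]
    - [0.3, -1.4, -1, -0.04, 0.8]
    - [0, 0, 0, 0, 0.8]

```text
time: 9.85
position: [0.4343, 0.324, 0.2503]
tcp_rot: [-0.009, 0.22, 0.975, -0.008]
force: [0.5, 0.1, -0.1]
opening: 0.0699
```

```bash
python3 -c "
from h import *
st()"
```

```text
t 9.85 pos [0.4343 0.324  0.2503] jaw 64.6 tilt [-0.0091 -0.0082] F [ 0.5  0.1 -0.1] open 0.0699
```

Emit:
step_arm:
  series:
    - [-0.3, 0.9, -1, 0.02, 0.8]
    - [0, 0, -2, 0, 0.8]
    - [0, 0, -2, 0, 0.8]
    - [0, 0, -2, 0, 0.8]
    - [0, 0, 0, 0, 0.8]

```text
time: 10.48
position: [0.4298, 0.3367, 0.1771]
tcp_rot: [-0.009, 0.207, 0.978, -0.007]
force: [-0.2, -0.5, 0.2]
opening: 0.0699
```

Emit:
step_arm:
  series:
    - [0.1, -0.3, -0.8, 0, 0.8]
    - [0, 0, -0.9, 0, 0.8]
    - [0, 0, -0.5, 0, 0.8]
    - [0, 0, 0, 0, 0.8]

```text
time: 10.98
position: [0.4314, 0.335, 0.1551]
tcp_rot: [-0.009, 0.207, 0.978, -0.006]
force: [-0.5, -0.3, 0.3]
opening: 0.07
```

Emit:
step_arm:
  series:
    - [0, -0.15, -0.3, 0, 0.8]
    - [0, 0, 0, 0, 0.4]
    - [0, 0, 0, 0, 0.2]
    - [0, 0, 0, 0, 0.2]
    - [0, 0, 0, 0, 0.2]
    - [0, 0, 0, 0, 0.2]
    - [0, 0, 0, 0, 0.2]
  force: 30

```text
time: 11.85
position: [0.4319, 0.3338, 0.1527]
tcp_rot: [-0.008, 0.207, 0.978, -0.005]
force: [-0.3, -0.1, -0.6]
opening: 0.0282
```

Gripped at 28.2 mm, which matches the band width. Lift, staying well clear of the stand.

Emit:
step_arm:
  series:
    - [0, 0, 0.5, 0, 0.2]
    - [0, 0, 1.5, 0, 0.2]
    - [0, 0, 2.5, 0, 0.2]
    - [0, 0, 3, 0, 0.2]
    - [0, 0, 3, 0, 0.2]
    - [0, 0, 3, 0, 0.2]
    - [0, 0, 3, 0, 0.2]
    - [0, 0, 3, 0, 0.2]
    - [0, 0, 2, 0, 0.2]
    - [0, 0, 0, 0, 0.2]

```text
time: 13.1
position: [0.4305, 0.3317, 0.3826]
tcp_rot: [-0.007, 0.207, 0.978, -0.003]
force: [-0.1, 0.4, -1.6]
opening: 0.0278
```

Emit:
step_arm:
  series:
    - [1.1, -2.4, 0.2, 0.035, 0.2]
    - [1.1, -2.4, 0.2, 0.035, 0.2]
    - [1.1, -2.4, 0.2, 0.035, 0.2]
    - [1.1, -2.4, 0.2, 0.035, 0.2]
    - [1.1, -2.4, 0, 0.035, 0.2]
    - [1.1, -2.4, 0, 0.035, 0.2]
    - [1.1, -2.4, 0, 0.035, 0.2]
    - [1.1, -2.4, 0, 0.035, 0.2]
    - [1.1, -2.4, 0, 0.035, 0.2]
    - [1.1, -2.4, 0, 0.035, 0.2]
    - [1, -2, 0, 0.035, 0.2]
    - [0.5, -1, 0, 0.03, 0.2]
    - [0, 0, 0, 0, 0.2]

```text
time: 14.72
position: [0.5508, 0.0495, 0.38]
tcp_rot: [-0.014, -0.006, 1.0, -0.01]
force: [-0.1, -0.3, -0.8]
opening: 0.028
```

Run:
```python
from h import *
st(); p,_=snap('wrist','w3'); snap('scene','s3')
```

```text
t 14.72 pos [0.5508 0.0495 0.38  ] jaw 90.7 tilt [-0.0139 -0.0101] F [-0.1 -0.3 -0.8] open 0.028
```

View pics/w3.png

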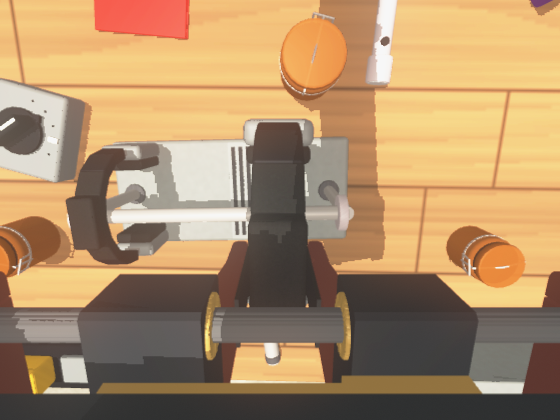

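Held pair is square above the bar, its band at (278,200). Bar ends are at (110,215) and (345,212), and the first pair is still at its stop.

Emit:
step_arm:
  series:
    - [1, -1.3, 0, 0.012, 0.2]
    - [0.9, -1.2, 0, 0.012, 0.2]
    - [0, 0, 0, 0, 0.2]
    - [0.1, -0.1, 0, 0, 0.2]
    - [0, 0, 0, 0, 0.2]

```text
time: 15.45
position: [0.5692, 0.0297, 0.3793]
tcp_rot: [-0.015, -0.022, 1.0, -0.009]
force: [-0.0, -0.4, -1.8]
opening: 0.028
```

Run:
```python
from h import *
st(); snap('wrist','w4'); p,W=cloud('w4')
w=W[:270].reshape(-1,3)
# held crown/band, expected tip z
x=w[(w[:,2]>.255)&(abs(w[:,0]-.57)<.12)&(abs(w[:,1]-.02)<.05)&(w[:,2]<.41)]
print(len(x),cv2.minAreaRect((x[:,:2]*1000).astype(np.float32)),x[:,2].min(),x[:,2].max())
for a,b in((.28,.32),(.34,.38)):
    y=x[(x[:,2]>a)&(x[:,2]<b)]; print(a,len(y), y.mean(0) if len(y) else '',np.percentile(y[:,1],[2,98]) if len(y) else '')
b=w[(w[:,2]>.188)&(w[:,2]<.2)&(abs(w[:,1]+.05)<.04)&(abs(w[:,0]-.57)<.05)]
if len(b)>9: print('bar',len(b),np.polyfit(b[:,1],b[:,0],1),b[:,2].max())
```

```text
t 15.45 pos [0.5692 0.0297 0.3793] jaw 92.5 tilt [-0.0148 -0.0089] F [-0.  -0.4 -1.8] open 0.028
9883 ((529.1121826171875, 27.308944702148438), (74.01051330566406, 51.62155532836914), 2.0672013759613037) 0.2923640156647364 0.409976261902549
0.28 990 [0.50339408 0.02666872 0.29824254] [0.00173627 0.05123042]
0.34 3746 [0.51970568 0.02826801 0.36621048] [0.0149376  0.04164401]
bar 1072 [-0.03370728  0.57106736] 0.19837292665703954
```

Emit:
step_arm:
  series:
    - [0.2, -0.6, 0, -0.005, 0.2]
    - [0, 0, -1.5, 0, 0.2]
    - [0, 0, -1.5, 0, 0.2]
    - [0, 0, -1.5, 0, 0.2]
    - [0, 0, -1.5, 0, 0.2]
    - [0, 0, -1, 0, 0.2]
    - [0, 0, 0, 0, 0.2]

```text
time: 16.38
position: [0.5699, 0.024, 0.3027]
tcp_rot: [-0.016, -0.019, 1.0, -0.009]
force: [0.8, 1.1, -2.2]
opening: 0.0276
```

```bash
python3 -c "
from h import *
st()"
```

```text
t 16.38 pos [0.5699 0.024  0.3027] jaw 92.2 tilt [-0.0163 -0.009 ] F [ 0.8  1.1 -2.2] open 0.0276
```

Emit:
step_arm:
  series:
    - [0.1, -0.1, -1.5, 0, 0.2]
    - [0, 0, -1.5, 0, 0.2]
    - [0, 0, -1.5, 0, 0.2]
    - [0, 0, -1.5, 0, 0.2]
    - [0, 0, -1.5, 0, 0.2]
    - [0, 0, -0.8, 0, 0.2]
    - [0, 0, 0, 0, 0.2]

```text
time: 17.25
position: [0.571, 0.0229, 0.2139]
tcp_rot: [-0.016, -0.019, 1.0, -0.009]
force: [0.3, 0.5, -0.9]
opening: 0.0277
```

```bash
python3 -c "
from h import *
st()"
```

```text
t 17.25 pos [0.571  0.0229 0.2139] jaw 92.2 tilt [-0.0162 -0.009 ] F [ 0.3  0.5 -0.9] open 0.0277
```

Emit:
step_arm:
  series:
    - [0, 0, -0.3, 0, 0.2]
    - [0, 0, -0.3, 0, 0.2]
    - [0, 0, -0.2, 0, 0.2]
    - [0, 0, -0.2, 0, 0.2]
    - [0, 0, 0, 0, 0.2]

```text
time: 17.88
position: [0.5721, 0.023, 0.2047]
tcp_rot: [-0.015, -0.019, 1.0, -0.009]
force: [-0.0, 0.1, -1.5]
opening: 0.0278
```

Emit:
step_arm:
  series:
    - [0, 0, -0.1, 0, 0.2]
    - [0, 0, -0.1, 0, 0.2]
    - [0, 0, -0.1, 0, 0.2]
    - [0, 0, 0, 0, 0.2]

```text
time: 18.38
position: [0.5723, 0.0231, 0.2018]
tcp_rot: [-0.015, -0.019, 1.0, -0.009]
force: [-0.5, 0.9, -0.9]
opening: 0.0279
```

Emit:
step_arm:
  series:
    - [0, 0, -0.1, 0, 0.2]
    - [0, 0, -0.1, 0, 0.2]
    - [0, 0, 0, 0, 0.2]

```text
time: 18.75
position: [0.5723, 0.023, 0.2018]
tcp_rot: [-0.014, -0.019, 1.0, -0.008]
force: [-0.1, -0.1, -0.6]
opening: 0.0281
```

Emit:
step_arm:
  series:
    - [0, 0, -0.15, 0, 0.2]
    - [0, 0, 0, 0, 0.2]

```text
time: 19.0
position: [0.5724, 0.023, 0.2018]
tcp_rot: [-0.014, -0.019, 1.0, -0.008]
force: [-0.4, 0.7, -1.5]
opening: 0.0274
```

It is resting on the bar: z holds at 0.2018 against an expected 0.2017. Release and rise.

Emit:
step_arm:
  series:
    - [0, 0, 0, 0, 0.36]
    - [0, 0, 0, 0, 0.36]
    - [0, 0, 0, 0, 0.5]
    - [0, 0, 0, 0, 0.6]
    - [0, 0, 0, 0, 0.6]
    - [0, 0, 0.5, 0, 0.6]
    - [0, 0, 1.5, 0, 0.6]
    - [0, 0, 2.5, 0, 0.6]
    - [0, 0, 2.5, 0, 0.6]
    - [0, 0, 2, 0, 0.6]

```text
time: 20.25
position: [0.5725, 0.0228, 0.2964]
tcp_rot: [-0.014, -0.019, 1.0, -0.008]
force: [0.4, 0.1, 0.7]
opening: 0.0526
```

Run:
```python
from h import *
st(); snap('wrist','w5'); p,W=cloud('w5'); w=W[:300].reshape(-1,3)
x=w[(w[:,2]>.212)&(w[:,2]<.235)&(abs(w[:,0]-.57)<.06)&(abs(w[:,1]-.02)<.05)]
print(len(x),cv2.minAreaRect((x[:,:2]*1000).astype(np.float32)),np.median(x[:,2]))
```

```text
t 20.25 pos [0.5725 0.0228 0.2964] jaw 92.2 tilt [-0.0139 -0.0081] F [0.4 0.1 0.7] open 0.0526
2628 ((572.3080444335938, 23.746503829956055), (55.370086669921875, 28.031484603881836), 1.7811222076416016) 0.2210972499009636
```

View pics/w5.png

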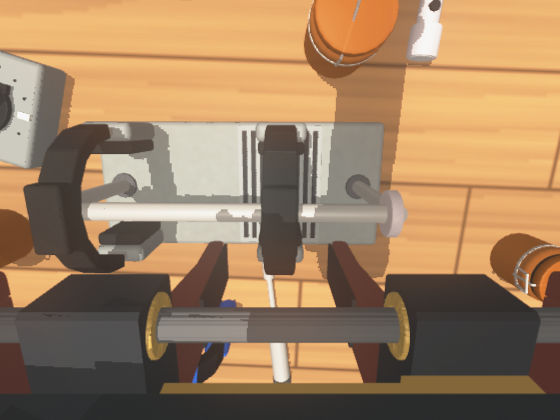

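Second pair rests at (0.5723, 0.0237), 1.4 mm from the target point, at 1.8° against the stand's 2.0°, with its crown at 221 mm. In the picture it is at (280,200) over the slots and the first pair is unmoved at its stop. Now the dial.

Emit:
step_arm:
  series:
    - [-0.6, -2.5, 0.3, -0.075, 0.6]
    - [-0.6, -2.5, 0, -0.075, 0.6]
    - [-0.6, -2.5, 0, -0.075, 0.6]
    - [-0.6, -2.5, 0, -0.075, 0.6]
    - [-0.6, -2.5, 0, -0.075, 0.6]
    - [-0.6, -2.5, 0, -0.075, 0.6]
    - [-0.6, -2.5, 0, -0.075, 0.6]
    - [-0.6, -2.5, 0, -0.075, 0.6]
    - [-0.6, -2.5, 0, -0.075, 0.6]
    - [-0.6, -2.5, 0, -0.075, 0.6]
    - [-0.6, -2.5, 0, -0.075, 0.6]
    - [-0.6, -2.5, 0, -0.075, 0.6]
    - [-0.6, -2.5, 0, -0.075, 0.6]
    - [-0.6, -2.5, 0, -0.075, 0.6]
    - [0, 0, 0, 0, 0.6]

```text
time: 22.18
position: [0.4805, -0.3556, 0.3013]
tcp_rot: [-0.015, 0.52, 0.854, -0.001]
force: [0.1, 0.8, 0.2]
opening: 0.0529
```

```bash
cat > dial.py <<'E'
from h import *
import sys
def dial(f,cam):
    snap(cam,f); p,W=cloud(f); w=W[:300].reshape(-1,3) if cam=='wrist' else W.reshape(-1,3)
    w=w[(abs(w[:,0]-.485)<.09)&(abs(w[:,1]+.334)<.09)]
    for a,b in((.082,.1),(.044,.056)):
        x=w[(w[:,2]>a)&(w[:,2]<b)]
        if len(x)>9: print(a,len(x),np.round(np.concatenate([np.ravel(v) for v in cv2.minAreaRect((x[:,:2]*1000).astype(np.float32))]),1),np.median(x[:,2]))
E
python3 - <<'E'
from dial import *
st(); dial('w6','wrist')
E
```

```text
t 22.18 pos [ 0.4805 -0.3556  0.3013] jaw 27.4 tilt [-0.0148 -0.0013] F [0.1 0.8 0.2] open 0.0529
0.082 746 [ 485.1 -335.    15.9   61.3   31.7] 0.09094295960272
0.044 7112 [ 485.3 -335.2  119.7  129.8   75.1] 0.04990603174653879
```

View pics/w6.png

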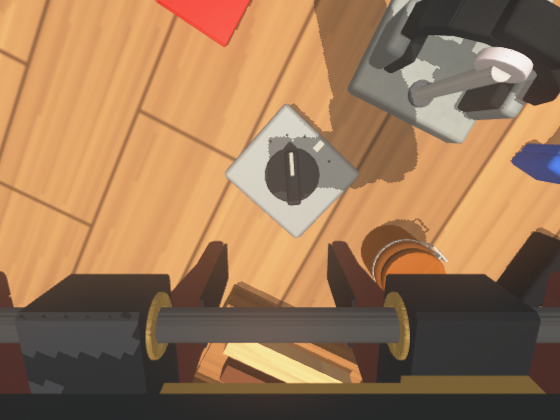

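The picture shows the timer with its dial at (292,173), pointer end at (291,150), index mark at (320,145). The pointer needs 46.6° clockwise (0.81 rad).

Emit:
step_arm:
  series:
    - [0.2, 1, -2, 0.04, 0.6]
    - [0.2, 0.9, -3, 0.03, 0.6]
    - [0, 0, -3, 0, 0.6]
    - [0, 0, -3, 0, 0.6]
    - [0, 0, -3, 0, 0.6]
    - [0, 0, 0, 0, 0.6]

```text
time: 22.98
position: [0.4899, -0.3273, 0.1572]
tcp_rot: [-0.015, 0.482, 0.876, 0.001]
force: [0.1, -0.3, 0.6]
opening: 0.0526
```

```bash
python3 -c "
from h import *
st()"
```

```text
t 22.98 pos [ 0.4899 -0.3273  0.1572] jaw 32.4 tilt [-0.0147  0.0013] F [ 0.1 -0.3  0.6] open 0.0526
```

Emit:
step_arm:
  series:
    - [-0.4, -0.7, -1, -0.01, 0.6]
    - [0, 0, -2.5, 0, 0.6]
    - [0, 0, -2, 0, 0.6]
    - [0, 0, 0, 0, 0.6]

```text
time: 23.48
position: [0.4881, -0.336, 0.1038]
tcp_rot: [-0.012, 0.486, 0.874, 0.002]
force: [-0.1, -0.2, 0.7]
opening: 0.0528
```

Emit:
step_arm:
  series:
    - [-0.2, 0.1, -1.5, 0, 0.6]
    - [-0.1, 0, -1.5, 0, 0.6]
    - [0, 0, -0.8, 0, 0.6]
    - [0, 0, 0, 0, 0.6]

```text
time: 23.98
position: [0.4856, -0.3357, 0.0645]
tcp_rot: [-0.011, 0.486, 0.874, 0.002]
force: [0.6, -1.5, 0.2]
opening: 0.0526
```

Emit:
step_arm:
  series:
    - [0, 0, 0, 0, 0.3]
    - [0, 0, 0, 0, 0.1]
    - [0, 0, 0, 0, 0.1]
    - [0, 0, 0, 0, 0.1]
    - [0, 0, 0, 0, 0.1]
    - [0, 0, 0, -0.1, 0.1]
    - [0, 0, 0, -0.1, 0.1]
    - [0, 0, 0, -0.1, 0.1]
    - [0, 0, 0, -0.1, 0.1]
    - [0, 0, 0, -0.1, 0.1]
    - [0, 0, 0, -0.1, 0.1]
    - [0, 0, 0, 0, 0.1]
  force: 25

```text
time: 25.48
position: [0.4856, -0.3366, 0.0655]
tcp_rot: [-0.009, 0.729, 0.684, 0.005]
force: [-1.6, 0.7, 1.4]
opening: 0.0163
```

```bash
python3 -c "
from h import *
st()"
```

```text
t 25.48 pos [ 0.4856 -0.3366  0.0655] jaw -3.6 tilt [-0.0085  0.0046] F [-1.6  0.7  1.4] open 0.0163
```

Emit:
step_arm:
  series:
    - [0, 0, 0, -0.08, 0.1]
    - [0, 0, 0, -0.07, 0.1]
    - [0, 0, 0, -0.03, 0.1]
    - [0, 0, 0, 0, 0.1]

```text
time: 25.98
position: [0.4856, -0.3366, 0.0656]
tcp_rot: [-0.008, 0.787, 0.617, 0.005]
force: [-1.0, -0.0, -0.3]
opening: 0.0154
```

```bash
python3 -c "
from h import *
st()"
```

```text
t 25.98 pos [ 0.4856 -0.3366  0.0656] jaw -13.8 tilt [-0.008   0.0054] F [-1.  -0.  -0.3] open 0.0154
```

Emit:
step_arm:
  series:
    - [0, 0, 0, -0.02, 0.1]
    - [0, 0, 0, 0, 0.1]
    - [0, 0, 0, 0, 0.4]
    - [0, 0, 0, 0, 0.6]
    - [0, 0, 0, 0, 0.6]
    - [0, 0, 0, 0, 0.6]
    - [0, 0, 1.5, 0, 0.6]
    - [0, 0, 3, 0, 0.6]
    - [0, 0, 3, 0, 0.6]
    - [0, 0, 3, 0, 0.6]
    - [0, 0, 3, 0, 0.6]
    - [0, 0, 3, 0, 0.6]
    - [0, 0, 0, 0, 0.6]

```text
time: 27.6
position: [0.4853, -0.3375, 0.2417]
tcp_rot: [-0.006, 0.793, 0.609, 0.007]
force: [0.1, -1.0, -0.1]
opening: 0.0528
```

Run:
```python
from dial import *
st(); dial('w7','wrist')
```

```text
t 27.6 pos [ 0.4853 -0.3375  0.2417] jaw -14.9 tilt [-0.0064  0.0066] F [ 0.1 -1.  -0.1] open 0.0528
0.082 1011 [ 485.8 -335.1   61.2   15.6   74.8] 0.0908372315405826
0.044 9214 [ 485.7 -335.   118.5  130.    75.1] 0.04993041891039976
```

View pics/w7.png

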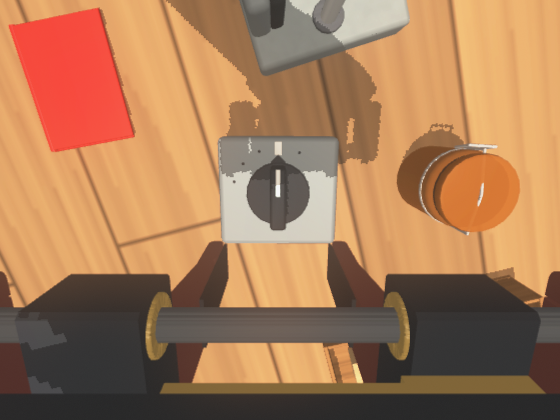

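Pointer at (278,160) lines up with the index mark at (278,149): 74.8° against 75.1°. Final numeric check of both pairs and the bystanders.

Run:
```python
from h import *
snap('top','t4'); _,A=cloud('t1'); p,W=cloud('t4')
def rep(n,W,b,z0,z1):
    u0,v0,u1,v1=b; w=W[v0:v1,u0:u1].reshape(-1,3); w=w[(w[:,2]>z0)&(w[:,2]<z1)]
    if len(w)>5: print(n,len(w),w.mean(0).round(4),np.round(np.concatenate([np.ravel(v) for v in cv2.minAreaRect((w[:,:2]*1000).astype(np.float32))]),1))
    else: print(n,'hidden')
rep('hung',W,(295,175,335,240),.214,.235); rep('placed',W,(250,175,290,240),.214,.235)
for n,b,z in (('js',(150,170,180,205),(.06,.2)),('jm',(230,245,265,280),(.06,.2)),('jt',(362,162,398,197),(.06,.2)),('nut',(250,120,275,180),(.008,.03)),('flash',(208,255,228,308),(.015,.05)),('blue',(275,125,330,170),(.03,.2))):
    rep(n+' before',A,b,*z); rep(n+' after',W,b,*z)
```

```text
hung 156 [ 0.5773 -0.1533  0.2205] [ 578.4 -153.6   55.5   28.4    2.3]
placed 152 [0.572  0.024  0.2205] [572.4  22.6  27.7  54.6  88.5]
js before 394 [0.662  0.3637 0.09  ] [663.9 364.8  73.4  68.1  68.4]
js after 391 [0.6621 0.3638 0.0902] [664.4 366.3  70.5  69.8  59.4]
jm before 545 [0.3888 0.0846 0.1201] [391.9  85.   77.5  81.6  35.8]
jm after 252 [0.4051 0.0948 0.1241] [407.2  95.5  41.7  81.4  33.9]
jt before 485 [ 0.659  -0.3682  0.103 ] [ 662.3 -370.4   75.3   81.9   17. ]
jt after 440 [ 0.6613 -0.3654  0.1026] [ 663.5 -370.5   76.1   76.4   19.4]
nut before 269 [0.8147 0.0282 0.019 ] [806.9  30.4  79.7 228.1  88.6]
nut after 263 [0.8139 0.0285 0.0191] [806.   32.1  83.4 229.9  88.6]
flash before 389 [0.3386 0.1929 0.0292] [334.3 191.4  34.8 150.5  89.7]
flash after 388 [0.3384 0.1928 0.0292] [334.5 192.5  34.  150.9  88.5]
blue before 634 [ 0.7685 -0.1118  0.1203] [ 770.1 -112.7  150.8   47.    85.6]
blue after 630 [ 0.7686 -0.1119  0.1207] [ 770.5 -112.9  150.8   48.    84.7]
```

```bash
python3 -c "
from h import *
st(); arm.close_job()"
```

```text
t 27.7 pos [ 0.4844 -0.3362  0.2391] jaw -14.9 tilt [-0.0084  0.0059] F [-0.4 -1.  -0.8] open 0.0525
the job is handed in; nothing more can be done
```

The job is done in the order you asked and handed in at 27.7 s on the robot's clock. No verdict was reported.

- **Hung pair:** I slid it along the bar without lifting it until its band met the end stop away from the vent. Its crown is at y = -0.1533 m; contact was expected at -0.1536 m.
- **Standing pair:** I lowered it onto the bar above the middle of the vent and let go. It rests about 1.5 mm from the target point. Its angle read 1.8° from the wrist camera and about -1.5° from the coarser top view, against the stand's 2.0°. I trust the wrist reading.
- **Dial:** I turned it clockwise until the pointer read 74.8°, with the index mark at 75.1°. The wrist picture shows the two lined up.
- **Left alone:** The small and tall jars, nut driver, flashlight and blue pair were within about 3 mm of their first positions, which is within the measurement noise. The arm half hid the middle jar in the last top view, so that reading (16 mm in x, 10 mm in y) couldn't confirm its place. I felt no contact near it, and I did not re-measure the purple pair.

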